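# Take the driver from its slanted holster and poise it over the actuator's screw

### The arm

A 6-joint arm with a two-finger parallel gripper is mounted at the origin on the work surface. World frame = base frame: x ahead of the robot, y to its left, z up, the work surface at z = 0. Lengths are in mm, angles in rad, forces in N, time in s.
With the tool pointing down it reaches from about 350 to 975 mm from the base axis. Payload 17.4 kg.
Tool frame: the origin (TCP) lies at the very end of the fingers, on their centre line; the grasp point (between the pads) lies behind it (manip.hold_point_z is the z of the grasp point in the tool frame, in mm); z points along the fingers, y is the line along which they close (so a half turn about z gives the same grasp; the last joint's range is limited). The gripper opens to 85 mm and grips with 20 to 120 N. Pads are 22 mm wide; open, the fingers measure 114 mm over their backs; the gripper's body (76 mm by 85 mm) begins 54 mm behind the grasp point. The pads swing forward as they close: fully open they stand 13 mm farther back than shut.
Start: joints at [1.137, 0.116, 1.442, -0, 1.584, -0.038], TCP at [260.252, 622.817, 231.303] pointing down, gripper open.
Joint ranges: [-2.83, 2.83], [-0.83, 2.19], [0.07, 2.5], [-1.14, 4.28], [0.01, 3], [-2.97, 2.97]. Speed limits (rad/s): [1.89, 1.89, 2.22, 3.14, 3.14, 3.14].

### API

Orientations are given as a 3x3 rotation matrix whose columns are the frame's x, y, z axes.
In Python, from station import sensors, grab_frame, camera_params, job_done, manip gives the robot as it stands.
- The arm moves only by the tool move_arm, never from a script. Its argument "commands" is a list of rows, each a list of 3 entries, a list of its own where there are three numbers: the turn, a rotation vector about the tool's x, y, z in rad, then the shift along the tool's x, y, z in m, then the finger opening in m, from 0 to 0.0854. A call has 1 to 5 rows; each row shifts and turns the commanded pose from where the row before left it, along the tool's axes as they then stand; what a row does not reach is not made up. A row lasts 1/10 s, in which the tool goes at most 50 mm and 8.59 degrees, less where a joint would pass 70% of its speed; a pose out of reach is approached as far as the arm can. A call with a gripper value outside its range is refused whole. The fingers move at their own pace and stop on an object; the grip force is fixed at half the most. Time passes only in rows, so rows that do not move let the fingers close. It gives the time, the measured TCP pose, the force, the opening and the grip force at its end, in the units of the state.
- sensors.get_state(): the state, without advancing time (a new reading comes with each control period).
- grab_frame(name): name is "side" or "top" or "wrist"; returns (picture, depth): 384x512x3 uint8, red, green, blue; 384x512 float32, mm along the optical axis (not along the pixel's ray), 0 where there is no reading.
- camera_params(name): a dict with "fx", "fy", "cx", "cy" (pixels), "T" (4x4, takes a point from camera to world coordinates). Camera axes: x right, y down, z forward; pixel columns grow to the right and rows downward; lengths in mm; the calibration is good to about 2 mm. A picture is of the moment at which its call begins: read the wrist's pose just before it. camera_params takes no time and is no camera call; for the wrist camera it gives the pose at the moment of the call.
- job_done(): hands the job in; it is judged then, once.
The state is a dict: "time_s": time; "joints": joint angles; "dq": joint speeds; "tau": joint torques, N m; "tool_pos": TCP position; "tool_rot": TCP orientation; "ft_force": force on the tool from outside, world axes, zero at the start; "torque": the same for the moment, N m; "opening": opening from 0.0 (shut) to 1.0 (fully open); "grasp_force": force on a finger pad.
Only numpy, scipy, OpenCV 4.12 (cv2) and the standard library are available. Lean on these libraries where they do the work, as an engineer would, in place of code of your own. Each camera call takes 0.05 s, during which the arm holds its last target. There are 200 camera calls.

### The job

First lift the dust cap off the blue actuator that wears it and set it down gently on the bench, open side down as it was, clear of the actuator, and let go of it. Then draw the electric screwdriver out of its slanted holster, turn it upright with the bit pointing straight down, and finish while still holding it raised like that in the gripper, the bit about 4 cm directly above the screw that was under the cap, touching nothing else. Leave everything else on the bench where it is.

Things in the scene. Friction and masses are not known exactly. Their poses are not given: they have to be found in the camera images.
- driver: loose black pencil-shaped electric screwdriver, 0.3 kg, 165 mm long. Origin: bit tip; z axis runs to the rear end. Bit 7 mm thick from z 0 to 35 mm, cone 35 to 55, round body 32 mm in diameter 55 to 160, with a 47 mm collar at 95 to 100. At the start the collar rests on the holster's mouth; the rest, z 100 to 165, stands out with room for fingers all round (good grip centre z 135)
- driver_rear (a point): centre of the screwdriver's rear end, 165 mm from the bit tip along its z axis
- holster: steel holster fixed to the bench: base plate 130 x 90 x 10 mm with an open square tube (36 mm wide inside, 42 outside, 70 mm long) leaning 0.52 rad from vertical towards its own -x. Origin: centre of the plate's underside, z up. Tube mouth centre 2 mm towards -x, 102 mm up. The screwdriver slides out along the tube's axis and is free of it after 100 mm
- actuator: blue round housing fixed to the bench, 106 mm diameter, 75 mm high; port stub towards its own -x (to 65 mm from the axis); on top a steel disc 76 mm in diameter (top 79 mm up), in its middle a 20 mm stem to 97 mm and a 14 mm screw head to 105 mm up, hidden by the cap at first. Origin: centre of underside, z up. The only blue housing with a cap
- screw_head (a point): top centre of the screw head on the actuator, 105 mm above the bench on the actuator's axis
- cap: loose grey plastic dust cap, 40 g: an upside-down cup standing over the stem on the actuator's steel disc. Outer diameter 44 mm at its closed top, 41 mm at its rim; 36 mm high, 32 mm deep inside, very loose over the stem. Bench free for it: straight ahead of the robot, 0.42 to 0.47 m out. Origin: centre of its open rim (underside), z up
- ball_valve: bystander: stainless ball valve lying on its side, 84 mm long, 42 mm wide, 54 mm high. Origin: centre of its underside
- hex_key: bystander: dark L-shaped hex key lying flat, 100 x 34 mm, 7 mm thick. Origin: middle of its long leg, underside
- flange: bystander: round steel flange lying flat, 68 mm diameter, 12 mm high. Origin: centre of its underside
- wrench: bystander: steel double-ended wrench lying flat, 215 mm along its x axis, 7 mm thick. Origin: its middle, underside
- can: bystander: upright can, 60 mm diameter, 90 mm high. Origin: centre of its underside
Not all that is in view belongs to the job. Several things have the shape of the driver; the one meant has the colours described above. What is shaped like the holster but green is not meant.

How it is judged:
By the outcome, as a careful person would: the job done as asked, in the order asked, and still so for the second after the job is handed in, while the arm keeps its last pose, push and grip.
It also fails if it takes over 67 s, if anything falls off the work surface, if the arm or the gripper's body presses on something with over 40 N, if the wrist force passes 120 N, or if a joint passes its speed limit or range.

## Working session

There is one attempt and no reset: what is moved stays moved. The work goes in short steps, Python scripts to look and compute and a tool call to move; the robot and the scene stay as the last step left them, time stands still between calls to the robot, and variables do not carry over. Pictures are saved under pics/ and viewed, at most 10 in all, crops included, and the job is handed in when it is done.

Besides the shell and the picture viewer there is one more tool, called after "Call:" as name(argument=value, ...), one argument or row to a line, values as JSON. move_arm: Moves the arm, as the interface text tells. Its arguments: {"type":"object","properties":{"commands":{"type":"array"}},"required":["commands"]}

```bash
ls; mkdir -p pics; python3 - <<'E'
from station import *
import cv2,numpy as np
s=sensors.get_state();print(s, [ (a,getattr(manip,a)) for a in dir(manip) if a[0]!='_'])
for n in("side","top"):
    p,d=grab_frame(n);np.savez(f'{n}0.npz',p=p,d=d,T=camera_params(n)["T"]);cv2.imwrite(f'pics/{n}0.png',p[:,:,::-1]);print(n,camera_params(n))
E
```

```text
pics
{'time_s': 0.0, 'joints': array([ 1.13718787e+00,  1.16461835e-01,  1.44228820e+00,  2.37296476e-05,
        1.58398567e+00, -3.78036899e-02]), 'dq': array([ 7.91506244e-04,  7.51811498e-04, -9.43797891e-04,  1.39983018e-03,
        1.00631193e-03, -7.12883334e-05]), 'tau': array([ 9.27407709e-04, -7.31986070e+01, -6.32501721e+01,  1.55710891e-04,
        6.09421942e-03,  1.51787777e-06]), 'tool_pos': array([260.16827864, 622.63297724, 230.56421463]), 'tool_rot': array([[-9.22686683e-01,  3.85550299e-01, -5.01781669e-04],
       [ 3.85550620e-01,  9.22686113e-01, -1.02729739e-03],
       [ 6.69121632e-05, -1.14133585e-03, -9.99999346e-01]]), 'ft_force': array([-0.91938185, -0.32743787,  1.15679568]), 'torque': array([0.01344091, 0.01547527, 0.04272199]), 'grasp_force': 0.0, 'opening': 1.0018896268946935} [('MotionError', <class 'station.MotionError'>), ('hold_point_z', -18.700000000000003)]
side {'fx': 459.4558049600676, 'fy': 459.4558049600676, 'cx': 254.67252364008286, 'cy': 191.35576849499606, 'T': array([[ 7.65768780e-01, -4.51704832e-01,  4.57778244e-01,
        -2.02485158e+01],
       [-6.43040467e-01, -5.26880825e-01,  5.55783730e-01,
        -7.03531052e+02],
       [-9.85561748e-03, -7.19971765e-01, -6.93933372e-01,
         9.67508757e+02],
       [ 0.00000000e+00,  0.00000000e+00,  0.00000000e+00,
         1.00000000e+00]])}
top {'fx': 416.1826231616131, 'fy': 416.1826231616131, 'cx': 258.06314847360403, 'cy': 193.58955914282575, 'T': array([[-5.90514293e-03, -9.95707425e-01,  9.23680344e-02,
         4.41878678e+02],
       [-9.99978117e-01,  6.15537508e-03,  2.42442063e-03,
         1.13767087e+01],
       [-2.98257352e-03, -9.23516965e-02, -9.95721983e-01,
         1.51828856e+03],
       [ 0.00000000e+00,  0.00000000e+00,  0.00000000e+00,
         1.00000000e+00]])}
```

View pics/side0.png

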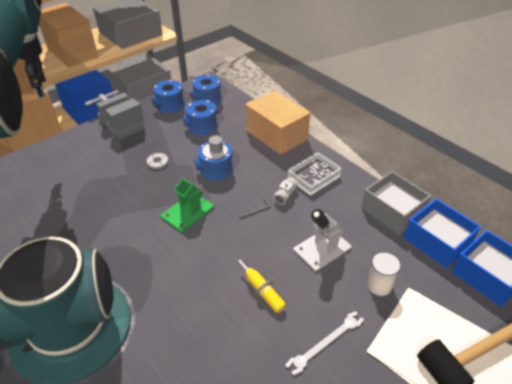

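View pics/top0.png

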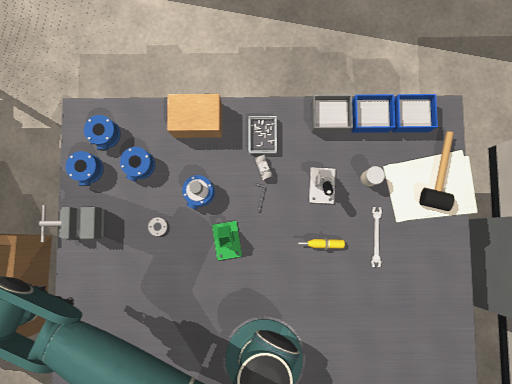

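```bash
cat > h.py <<'E'
import numpy as np,cv2
from station import *
def cloud(n,f=None):
    c=camera_params(n)
    if f: z=np.load(f);p,d,T=z['p'],z['d'],z['T']
    else: T=c['T'];p,d=grab_frame(n)
    v,u=np.mgrid[:384,:512]
    P=np.stack([(u-c['cx'])/c['fx']*d,(v-c['cy'])/c['fy']*d,d],-1)@T[:3,:3].T+T[:3,3]
    P[d==0]=np.nan
    return p,P,d,T
E
python3 - <<'E'
from h import *
np.set_printoptions(precision=1,suppress=True)
for n in("side","top"):
    p,P,d,T=cloud(n,n+'0.npz')
    print(n)
    def box(u0,u1,v0,v1,m):
        M=np.zeros(m.shape,bool);M[v0:v1,u0:u1]=1;M&=m
        v,u=np.nonzero(M);Q=P[M]
        print(len(Q),'px',u.mean(),v.mean(),'mean',Q.mean(0),'min',Q.min(0),'max',Q.max(0));return M,Q
    z=P[...,2];br=p.max(-1)
    b={'side':((195,240,130,185),(285,360,200,280)),'top':((180,218,170,210),(305,345,160,210))}[n]
    cap=box(*b[0],(z>105)&(z<125))
    blk=(br<60)&(z>75)
    box(*b[1],blk)
    M,Q=box(*b[1],(z>4)&(z<16)&(br>120))
    r=cv2.minAreaRect(Q[:,:2].astype(np.float32));print('plate',r,cv2.boxPoints(r))
    M,Q=box(*b[0],(z>74)&(z<84)); r=cv2.minEnclosingCircle(Q[:,:2].astype(np.float32));print(r)
    pass
    im=p[b[1][2]-20:b[1][3]+10,b[1][0]-30:b[1][1]+10,::-1]
    im2=p[b[0][2]-10:b[0][3]+10,b[0][0]-30:b[0][1]+30,::-1]
    f=lambda i:cv2.resize(i,(400,300),interpolation=cv2.INTER_CUBIC)
    np.save(f'c_{n}.npy',np.hstack([f(im),f(im2)]))
cv2.imwrite('pics/crop0.png',np.vstack([np.load('c_side.npy'),np.load('c_top.npy')]))
E
```

```text
side
123 px 215.0487804878049 140.82926829268294 mean [593.6 227.1 113.8] min [574.7 207.6 105.3] max [615.6 255.2 119.5]
103 px 321.45631067961165 220.4271844660194 mean [ 579.7 -227.5  145.1] min [ 561.  -232.8  120.7] max [ 602.2 -217.1  168.1]
1073 px 319.336439888164 250.37371854613235 mean [ 597.6 -219.5    9.4] min [ 497.5 -315.     4. ] max [798.8 -46.   15.9]
plate ((638.9556884765625, -184.1820068359375), (285.2823181152344, 197.52587890625), 44.730674743652344) [[ 468.1 -214.4]
 [ 607.1 -354.7]
 [ 809.8 -154. ]
 [ 670.8  -13.6]]
378 px 214.46560846560845 152.9047619047619 mean [582.5 219.3  77.7] min [537.  175.5  74.1] max [641.4 282.   83.8]
((587.1160888671875, 228.5863494873047), 54.74958801269531)
top
118 px 195.5084745762712 186.65254237288136 mean [597.  226.9 115. ] min [578.6 208.  105.8] max [616.6 246.2 121.6]
83 px 327.27710843373495 187.03614457831324 mean [ 588.9 -213.6  153.3] min [ 564.9 -227.6  120.9] max [ 612.3 -201.9  170.3]
473 px 319.8266384778013 187.56659619450318 mean [ 602.5 -210.1   10. ] min [ 545.5 -267.3    4.1] max [ 678.9 -170.5   16. ]
plate ((612.2184448242188, -217.79940795898438), (92.53585815429688, 130.21786499023438), 86.0873794555664) [[ 544.1 -259.5]
 [ 674.  -268.4]
 [ 680.3 -176.1]
 [ 550.4 -167.2]]
421 px 197.90023752969122 189.70071258907365 mean [590.4 224.2  77.9] min [540.7 174.8  74. ] max [642.4 276.8  83.9]
((591.1687622070312, 226.2723388671875), 52.648643493652344)
```

View pics/crop0.png

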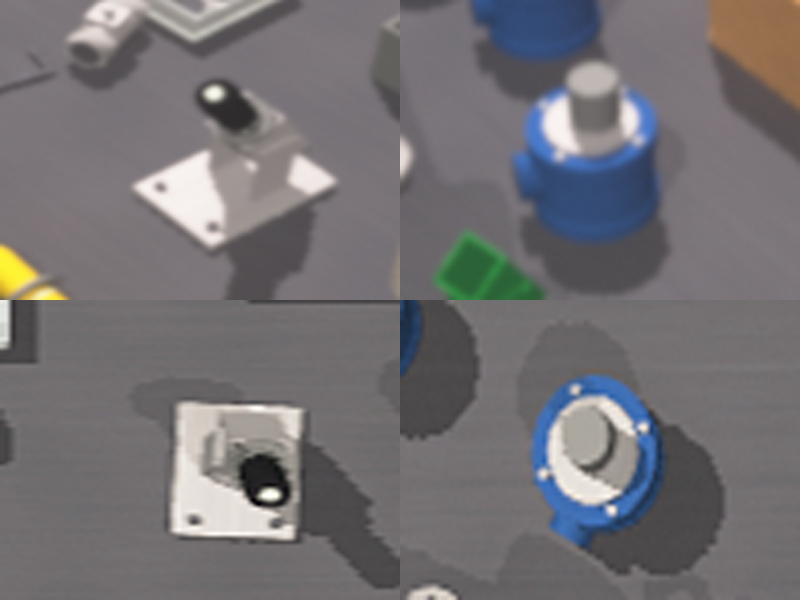

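Candidates: the blue housings in top view at (100,130), (82,166) and (136,162) have no cap; the one at (197,190) has the grey cap. The drivers are the yellow one at (322,243) and the black one at (327,188). The holsters are green at (227,240) and steel at (322,186). I choose the capped actuator at (197,190), and the black driver in the steel holster. The crop confirms both: a grey cap standing on the white disc, and a black driver with a pale rear end in the pale holster.

Call:
move_arm(
  commands=[
    [[0,0,0.147],[0,0,-0.02],0.085],
    [[0,0,0.147],[0,0,-0.02],0.085],
    [[0,0,0.147],[0,0,-0.02],0.085],
    [[0,0,0.147],[0,0,-0.02],0.085],
    [[0,0,0.147],[0,0,-0.02],0.085],
  ],
)

```text
time_s: 0.6
tool_pos: [260.2, 622.7, 331.7]
tool_rot: [[-0.42, 0.907, -0.0], [0.907, 0.42, -0.001], [-0.0, -0.0, -1.0]]
ft_force: [-0.3, 0.7, -0.7]
opening: 0.993
grasp_force: 0.0
```

Call:
move_arm(
  commands=[
    [[0,0,0.147],[0,0,0],0.085],
    [[0,0,0.147],[0,0,0],0.085],
    [[0,0,0.147],[0,0,0],0.085],
    [[0,0,0],[-0.035,0.035,0],0.085],
    [[0,0,0],[-0.035,0.035,0],0.085],
  ],
)

```text
time_s: 1.1
tool_pos: [330.2, 552.3, 330.5]
tool_rot: [[-0.001, 1.0, -0.001], [1.0, 0.001, -0.001], [-0.001, -0.001, -1.0]]
ft_force: [0.7, 0.4, -1.2]
opening: 0.997
grasp_force: 0.0
```

```bash
python3 - <<'E'
from h import *
np.set_printoptions(precision=3,suppress=True)
s=sensors.get_state();T=camera_params('wrist')['T'];R=s['tool_rot']
print(s['tool_pos'],R,s['joints'],camera_params('wrist')['fx'])
print(R.T@T[:3,:3],R.T@(T[:3,3]-s['tool_pos']))
E
```

```text
[330.212 552.289 330.462] [[-0.001  1.    -0.001]
 [ 1.     0.001 -0.001]
 [-0.001 -0.001 -1.   ]] [ 0.992  0.039  1.364 -0.     1.74   0.991] 321.76483326932913
[[-0.    -0.951 -0.308]
 [ 1.    -0.    -0.001]
 [ 0.001 -0.308  0.951]] [  78.423   -0.165 -142.288]
```

Call:
move_arm(
  commands=[
    [[0,0,0],[-0.035,0.033,0],0.085],
    [[0,0,0],[-0.035,0.033,0],0.085],
    [[0,0,0],[-0.035,0.033,0],0.085],
    [[0,0,0],[-0.035,0.033,0],0.085],
    [[0,0,0],[-0.035,0.033,0],0.085],
  ],
)

```text
time_s: 1.6
tool_pos: [496.0, 375.9, 331.1]
tool_rot: [[0.001, 1.0, -0.0], [1.0, -0.001, -0.0], [-0.0, -0.0, -1.0]]
ft_force: [0.3, 0.7, 0.6]
opening: 0.991
grasp_force: 0.0
```

Call:
move_arm(
  commands=[
    [[0,0,0],[-0.035,0.033,0],0.085],
    [[0,0,0],[-0.035,0.033,0],0.085],
    [[0,0,0],[-0.035,0.033,0],0.085],
    [[0,0,0],[0,0,0],0.085],
    [[0,0,0],[0,0,0],0.085],
  ],
)

```text
time_s: 2.1
tool_pos: [594.4, 271.6, 330.6]
tool_rot: [[0.003, 1.0, -0.001], [1.0, -0.003, -0.0], [-0.0, -0.001, -1.0]]
ft_force: [-0.4, 0.5, -0.2]
opening: 0.999
grasp_force: 0.0
```

```bash
cat >> h.py <<'E'
def circ(Q):
    A=np.c_[2*Q[:,:2],np.ones(len(Q))];a=np.linalg.lstsq(A,(Q[:,:2]**2).sum(1),rcond=None)[0]
    return a[:2],np.sqrt(a[2]+a[0]**2+a[1]**2)
def edge(M,c,T,z):
    # outer contour of mask pixels cast to plane z
    k=max(cv2.findContours(M.astype(np.uint8),cv2.RETR_EXTERNAL,cv2.CHAIN_APPROX_NONE)[0],key=cv2.contourArea)[:,0]
    r=np.c_[(k[:,0]-c['cx'])/c['fx'],(k[:,1]-c['cy'])/c['fy'],np.ones(len(k))]@T[:3,:3].T
    return T[:3,3]+r*((z-T[2,3])/r[:,2])[:,None]
E
python3 - <<'E'
from h import *
np.set_printoptions(precision=1,suppress=True)
s=sensors.get_state();print(s['tool_pos'],s['joints'])
p,P,d,T=cloud('wrist');np.savez('wrist1.npz',p=p,d=d,T=T);cv2.imwrite('pics/wrist1.png',p[:,:,::-1])
c=camera_params('wrist');z=P[...,2]
near=np.hypot(P[...,0]-595,P[...,1]-227)<60
M=near&(z>110)&(z<120);print('captop',np.median(z[M]));E=edge(M,c,T,115);print(circ(E),E.mean(0))
M=near&(z>65);E=edge(M,c,T,77);print('housing',circ(E))
M=near&(z>70)&(z<83)&(p.min(-1)>110);v,u=np.nonzero(M);print('disc',np.median(z[M]),circ(edge(M,c,T,79)),u.mean(),v.mean())
hsv=cv2.cvtColor(p,cv2.COLOR_RGB2HSV);M=near&(z>70)&(z<80)&(hsv[...,1]>120);print('blue',np.median(z[M]),circ(edge(M,c,T,75)))
E
```

```text
[594.4 271.6 330.6] [0.4 0.1 1.3 0.  1.7 0.4]
captop 114.90416201404946
(array([596.9, 230.4]), np.float64(20.00941931732135)) [596.9 230.9 115. ]
housing (array([590.9, 229.2]), np.float64(52.269380586132115))
disc 78.71366748854513 (array([590.6, 227.1]), np.float64(39.14679390903586)) 251.3940605368361 186.3826384922901
blue 74.84817721659604 (array([591.1, 228.3]), np.float64(47.36700411987551))
```

View pics/wrist1.png

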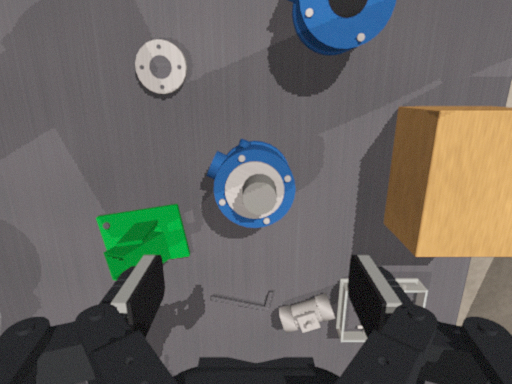

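The wrist view shows the capped actuator centred at (253,185), with the cap top at (260,195). Measured heights are 115 mm for the cap top and 78.7 mm for the disc, both as they should be. The cap is centred at about (597,230) and the actuator at about (591,228). Next I go down on the cap.

Call:
move_arm(
  commands=[
    [[0,0,0],[-0.041,0.003,0.02],0.085],
    [[0,0,0],[0,0,0.045],0.085],
    [[0,0,0],[0,0,0.045],0.085],
    [[0,0,0],[0,0,0.045],0.085],
    [[0,0,0],[0,0,0],0.085],
  ],
)

```text
time_s: 2.65
tool_pos: [593.9, 231.8, 170.1]
tool_rot: [[-0.001, 1.0, -0.008], [1.0, 0.001, -0.003], [-0.003, -0.008, -1.0]]
ft_force: [-0.3, 0.2, -0.4]
opening: 0.998
grasp_force: 0.0
```

Call:
move_arm(
  commands=[
    [[0,0,0],[0,0,0.03],0.085],
    [[0,0,0],[0,0,0.03],0.085],
    [[0,0,0],[0,0,0.02],0.085],
    [[0,0,0],[0,0,0.01],0.085],
    [[0,0,0],[0,0,0],0.085],
  ],
)

```text
time_s: 3.15
tool_pos: [596.8, 232.2, 87.1]
tool_rot: [[0.0, 1.0, -0.0], [1.0, -0.0, 0.0], [0.0, -0.0, -1.0]]
ft_force: [0.7, 0.1, 0.2]
opening: 0.998
grasp_force: 0.0
```

Call:
move_arm(
  commands=[
    [[0,0,0],[-0.003,0,0],0.06],
    [[0,0,0],[0,0,0],0.03],
    [[0,0,0],[0,0,0],0.03],
    [[0,0,0],[0,0,0],0.03],
    [[0,0,0],[0,0,0],0.03],
  ],
)

```text
time_s: 3.65
tool_pos: [597.4, 228.6, 88.1]
tool_rot: [[0.001, 1.0, 0.002], [1.0, -0.001, 0.001], [0.001, 0.002, -1.0]]
ft_force: [-2.1, -0.8, 9.5]
opening: 0.477
grasp_force: 60.5
```

Call:
move_arm(
  commands=[
    [[0,0,0],[0,0,0],0.03],
    [[0,0,0],[0,0,0],0.03],
    [[0,0,0],[0,0,0],0.03],
    [[0,0,0],[0,0,0],0.03],
    [[0,0,0],[0,0,0],0.03],
  ],
)

```text
time_s: 4.15
tool_pos: [597.4, 228.6, 88.1]
tool_rot: [[0.001, 1.0, 0.002], [1.0, -0.001, 0.001], [0.001, 0.002, -1.0]]
ft_force: [-2.3, -1.2, 9.6]
opening: 0.479
grasp_force: 60.5
```

Call:
move_arm(
  commands=[
    [[0,0,0],[0,0,-0.01],0.03],
    [[0,0,0],[0,0,-0.02],0.03],
    [[0,0,0],[0,0,-0.03],0.03],
    [[0,0,0],[0,0,-0.03],0.03],
    [[0,0,0],[0,0,-0.03],0.03],
  ],
)

```text
time_s: 4.65
tool_pos: [596.7, 228.4, 208.4]
tool_rot: [[0.001, 1.0, 0.0], [1.0, -0.001, 0.0], [0.0, 0.0, -1.0]]
ft_force: [-0.0, 0.7, -1.3]
opening: 0.476
grasp_force: 60.6
```

```bash
python3 - <<'E'
from h import *
np.set_printoptions(precision=1,suppress=True)
for n in ('side','top','wrist'):
    p,P,d,T=cloud(n);np.savez(f'{n}2.npz',p=p,d=d,T=T)
    z=P[...,2];near=np.hypot(P[...,0]-591,P[...,1]-228)<50
    for lo,hi in((101,109),(92,100),(76,82)):
        M=near&(z>lo)&(z<hi);print(n,lo,M.sum(),np.median(P[M],0) if M.any() else '')
p=[np.load(f'{n}2.npz')['p'][:,:,::-1] for n in('side','wrist')]
cv2.imwrite('pics/lift.png',np.hstack([cv2.resize(p[0][40:220,120:320],(400,360)),cv2.resize(p[1],(400,360))]))
E
```

```text
side 101 15 [589.4 228.8 104.5]
side 92 21 [586.2 223.7  95.8]
side 76 293 [584.8 221.3  78.6]
top 101 4 [588.2 228.6 103.6]
top 92 3 [584.1 231.4  96.6]
top 76 61 [568.5 227.   78.3]
wrist 101 244 [591.2 228.7 104.7]
wrist 92 202 [591.1 233.4  96.8]
wrist 76 4755 [589.1 236.1  78.7]
```

View pics/lift.png

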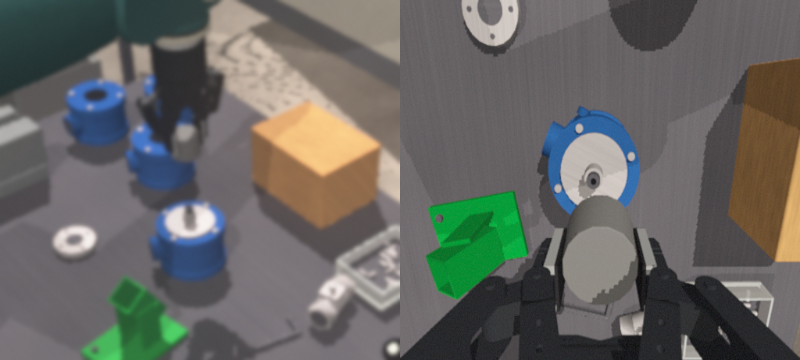

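The side view shows the cap hanging straight in the fingers, and the wrist view shows the bare stem and screw. The screw head measures (591.2, 228.7, 104.7), close to the 105 mm expected. Next I carry the cap to (445, 0).

Call:
move_arm(
  commands=[
    [[0,0,0],[-0.038,-0.025,0],0.03],
    [[0,0,0],[-0.038,-0.025,0],0.03],
    [[0,0,0],[-0.038,-0.025,0],0.03],
    [[0,0,0],[-0.038,-0.025,0],0.03],
    [[0,0,0],[-0.038,-0.025,0],0.03],
  ],
)

```text
time_s: 5.3
tool_pos: [470.1, 37.5, 205.4]
tool_rot: [[0.001, 1.0, -0.001], [1.0, -0.001, -0.0], [-0.0, -0.001, -1.0]]
ft_force: [1.3, -1.0, 0.2]
opening: 0.476
grasp_force: 60.7
```

Call:
move_arm(
  commands=[
    [[0,0,0],[-0.038,-0.026,0.01],0.03],
    [[0,0,0],[0,0,0.03],0.03],
    [[0,0,0],[0,0,0.04],0.03],
    [[0,0,0],[0,0,0.04],0.03],
    [[0,0,0],[0,0,0.03],0.03],
  ],
)

```text
time_s: 5.8
tool_pos: [444.3, 0.6, 53.4]
tool_rot: [[0.001, 1.0, -0.002], [1.0, -0.001, 0.0], [0.0, -0.002, -1.0]]
ft_force: [-0.8, 0.1, -0.7]
opening: 0.474
grasp_force: 60.7
```

```bash
python3 - <<'E'
from h import *
np.set_printoptions(precision=1,suppress=True)
s=sensors.get_state();t=s['tool_pos'];print(t,s['joints'])
for n in('wrist','side'):
    p,P,d,T=cloud(n);z=P[...,2]
    hs=cv2.cvtColor(p,cv2.COLOR_RGB2HSV)
    M=(np.hypot(P[...,0]-t[0],P[...,1]-t[1])<26)&(z<t[2]+45)&(z>t[2]-20)&(p.min(-1)>90);Q=P[M]
    h=np.histogram(Q[:,2]-t[2],bins=np.arange(-20,46,3));print(n,h[0],h[1][:1],np.percentile(Q[:,2]-t[2],[1,99]),np.median(Q,0))
E
```

```text
[444.3   0.6  53.4] [-0.1 -0.3  2.1  0.   1.3 -0.1]
wrist [   0    0    0   28  149  133  151  161  180  207  210  248  236  263
  303 6342   68   45   46  149    3] [-20] [-6.7 38.6] [444.6   9.5  79.8]
side [ 0  0  9  7  9  3  8  8 10 10  6 12  6 58 43  8  1  1  0  0  0] [-20] [-13.1  28.5] [436.9  -9.1  73.5]
```

Call:
move_arm(
  commands=[
    [[0,0,0],[0,0,0.02],0.03],
    [[0,0,0],[0,0,0.012],0.03],
    [[0,0,0],[0,0,0.006],0.03],
    [[0,0,0],[0,0,0],0.03],
    [[0,0,0],[0,0,0],0.03],
  ],
)

```text
time_s: 6.4
tool_pos: [446.0, 0.6, 19.2]
tool_rot: [[0.001, 1.0, 0.001], [1.0, -0.001, -0.0], [-0.0, 0.001, -1.0]]
ft_force: [0.2, 0.7, -0.2]
opening: 0.478
grasp_force: 60.7
```

Call:
move_arm(
  commands=[
    [[0,0,0],[0,0,0.004],0.03],
    [[0,0,0],[0,0,0.003],0.03],
    [[0,0,0],[0,0,0.001],0.03],
    [[0,0,0],[0,0,0],0.03],
    [[0,0,0],[0,0,0],0.03],
  ],
)

```text
time_s: 6.9
tool_pos: [445.6, 0.6, 10.3]
tool_rot: [[0.001, 1.0, -0.0], [1.0, -0.001, -0.0], [-0.0, -0.0, -1.0]]
ft_force: [-0.1, -0.5, -1.2]
opening: 0.473
grasp_force: 60.7
```

Call:
move_arm(
  commands=[
    [[0,0,0],[0,0,0.001],0.03],
    [[0,0,0],[0,0,0],0.03],
    [[0,0,0],[0,0,0],0.03],
  ],
)

```text
time_s: 7.2
tool_pos: [445.6, 0.6, 9.3]
tool_rot: [[0.001, 1.0, 0.0], [1.0, -0.001, 0.0], [0.0, 0.0, -1.0]]
ft_force: [-0.3, 0.3, 0.5]
opening: 0.474
grasp_force: 60.8
```

Call:
move_arm(
  commands=[
    [[0,0,0],[0,0,0.001],0.03],
    [[0,0,0],[0,0,0],0.03],
    [[0,0,0],[0,0,0],0.03],
  ],
)

```text
time_s: 7.5
tool_pos: [445.7, 0.6, 9.1]
tool_rot: [[0.001, 1.0, -0.0], [1.0, -0.001, -0.0], [-0.0, -0.0, -1.0]]
ft_force: [-7.7, 0.2, 12.4]
opening: 0.479
grasp_force: 62.2
```

The cap is in contact at 12 N, so I release it gently.

Call:
move_arm(
  commands=[
    [[0,0,0],[0,0,-0.0005],0.05],
    [[0,0,0],[0,0,0],0.06],
    [[0,0,0],[0,0,0],0.085],
    [[0,0,0],[0,0,0],0.085],
    [[0,0,0],[0,0,0],0.085],
  ],
)

```text
time_s: 8.0
tool_pos: [445.6, 0.6, 8.7]
tool_rot: [[0.001, 1.0, -0.0], [1.0, -0.001, -0.0], [-0.0, -0.0, -1.0]]
ft_force: [0.1, 0.1, 0.3]
opening: 0.996
grasp_force: 0.0
```

Call:
move_arm(
  commands=[
    [[0,0,0],[0,0,0],0.085],
    [[0,0,0],[0,0,-0.02],0.085],
    [[0,0,0],[0,0,-0.04],0.085],
    [[0,0,0],[0,0,-0.05],0.085],
    [[0,0,0],[0,0,-0.05],0.085],
  ],
)

```text
time_s: 8.5
tool_pos: [445.1, 0.6, 170.4]
tool_rot: [[0.001, 1.0, -0.001], [1.0, -0.001, 0.0], [0.0, -0.001, -1.0]]
ft_force: [0.2, 0.5, -0.9]
opening: 0.994
grasp_force: 0.0
```

Call:
move_arm(
  commands=[
    [[0,0,0],[-0.02,0.015,-0.04],0.085],
    [[0,0,0],[-0.03,0.02,-0.03],0.085],
    [[0,0,0],[-0.035,0.025,-0.025],0.085],
    [[0,0,0],[-0.035,0.03,-0.02],0.085],
    [[0,0,0],[-0.035,0.03,-0.02],0.085],
  ],
)

```text
time_s: 9.0
tool_pos: [566.1, -155.8, 304.7]
tool_rot: [[0.001, 1.0, 0.001], [1.0, -0.001, -0.0], [-0.0, 0.001, -1.0]]
ft_force: [0.7, 1.3, 0.1]
opening: 0.995
grasp_force: 0.0
```

Call:
move_arm(
  commands=[
    [[0,0,0],[-0.035,0.025,-0.02],0.085],
    [[0,0,0],[0,0,0],0.085],
    [[0,0,0],[0,0,0],0.085],
    [[0,0,0],[0,0,0],0.085],
  ],
)

```text
time_s: 9.4
tool_pos: [589.7, -188.5, 323.0]
tool_rot: [[0.001, 1.0, -0.001], [1.0, -0.001, 0.0], [0.0, -0.001, -1.0]]
ft_force: [0.2, -0.1, -0.1]
opening: 0.997
grasp_force: 0.0
```

```bash
python3 - <<'E'
from h import *
np.set_printoptions(precision=2,suppress=True)
s=sensors.get_state();print(s['tool_pos'],s['joints'])
c=camera_params('wrist')
p,P,d,T=cloud('wrist');np.savez('wrist3.npz',p=p,d=d,T=T)
z=P[...,2];hs=cv2.cvtColor(p,cv2.COLOR_RGB2HSV)
near=(np.abs(P[...,0]-605)<110)&(np.abs(P[...,1]+215)<90)
M=near&(z>5)&(z<14)&(p.min(-1)>100);M=cv2.morphologyEx(M.astype(np.uint8),cv2.MORPH_OPEN,np.ones((3,3)))
E=edge(M,c,T,10)[:,:2].astype(np.float32);r=cv2.minAreaRect(E);print('plate',r);print(cv2.boxPoints(r))
# driver part above the mouth: side-surface line fit
M=near&(z>125)&(z<175);Q=P[M];v,u=np.nonzero(M);print('above',M.sum(),u.mean(),v.mean(),Q.mean(0),Q.min(0),Q.max(0),[(h,np.round(np.median(Q[abs(Q[:,2]-h)<3],0),1)) for h in range(128,170,6)])
# side/top cap on bench
for n in('top','side'):
    p2,P2,d2,T2=cloud(n);np.savez(f'{n}3.npz',p=p2,d=d2,T=T2)
    m=(np.hypot(P2[...,0]-445,P2[...,1])<45)&(P2[...,2]>30)&(P2[...,2]<45);print('cap',n,m.sum(),np.median(P2[m],0) if m.any() else '')
a=np.load('side3.npz')['p'][150:310,100:380]
cv2.imwrite('pics/w3.png',np.hstack([cv2.resize(p,(480,360)),cv2.resize(a,(320,183)) if 0 else cv2.resize(a,(320,360))])[:,:,::-1])
E
```

```text
[ 589.69 -188.5   323.  ] [-0.35 -0.01  1.43  0.    1.73 -0.35]
plate ((611.5611572265625, -217.17605590820312), (89.32915496826172, 129.26280212402344), 86.25464630126953)
[[ 544.15 -257.52]
 [ 673.14 -265.97]
 [ 678.97 -176.83]
 [ 549.99 -168.39]]
above 1263 252.60015835312748 196.44813935075217 [ 586.16 -212.23  153.78] [ 562.74 -231.08  125.04] [ 612.54 -199.73  169.87] [(128, array([ 607.8, -209.4,  127.7])), (134, array([ 603.3, -207.9,  134. ])), (140, array([ 600.9, -208.6,  140. ])), (146, array([ 597.6, -209.4,  146.4])), (152, array([ 592.4, -206.9,  152.3])), (158, array([ 570.5, -211.1,  158.5])), (164, array([ 579.4, -214. ,  164.1]))]
cap top 98 [445.98   0.03  36.37]
cap side 153 [443.07   0.46  35.96]
```

View pics/w3.png

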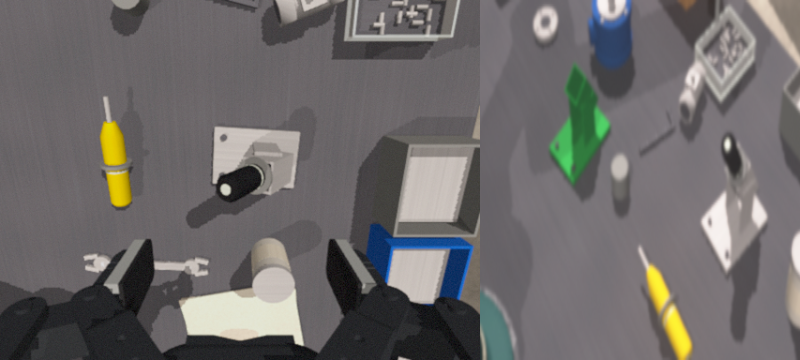

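The cap stands on the bench at (445, 0), 36 mm high. In the left half the driver's rear end is at (225,188) and the holster plate at (256,160), and the driver leans towards the robot. I fit the driver's axis to the depth points as a check on the plate-based estimate.

```bash
python3 - <<'E'
from h import *
from scipy.optimize import least_squares
np.set_printoptions(precision=3,suppress=True)
m0=np.array([609.6,-217.1,102]);a0=np.array([-.496,.0325,.868])
def sel(n,f):
    p,P,d,T=cloud(n,f);Q=P[np.isfinite(P[...,0])&(p.max(-1)<90)];t=(Q-m0)@a0
    r=np.linalg.norm(Q-m0-t[:,None]*a0,axis=1);return Q[(t>8)&(t<58)&(r<24)&(r>9)],P,p
def fit(Q):
    def res(x):
        a=np.array([x[2],x[3],a0[2]]);a/=np.linalg.norm(a);v=Q-m0-[x[0],x[1],0];return np.linalg.norm(np.cross(v,a),axis=1)-16
    x=least_squares(res,[0,0,a0[0],a0[1]],loss='soft_l1').x;a=np.array([x[2],x[3],a0[2]]);a/=np.linalg.norm(a)
    return m0+[x[0],x[1],0],a,np.std(res(x)),len(Q)
Qs={'wrist':sel('wrist','wrist3.npz') if 0 else None}
z=np.load('wrist3.npz')
c=camera_params('wrist')
W,P,p=sel('wrist','wrist3.npz');S=sel('side','side3.npz')[0];Tp=sel('top','top3.npz')[0]
for n,Q in(('w',W),('s',S),('t',Tp),('ws',np.r_[W[::3],S]),):
    m,a,e,k=fit(Q);print(n,m,a,e,k,'angle',np.arccos(a[2]),'rear',m+a*65)
# rear face points
Q=P[np.isfinite(P[...,0])];t=(Q-m0)@a0;r=np.linalg.norm(Q-m0-t[:,None]*a0,axis=1);k=(r<14)&(t>50)&(t<80)
print('rear face',k.sum(),np.median(t[k]),Q[k].mean(0));br=(p.min(-1)[np.isfinite(P[...,0])]>120)&k;print('white',br.sum(),Q[br].mean(0))
E
```

```text
w [ 607.371 -218.13   102.   ] [-0.497  0.037  0.867] 0.341642679619997 591 angle 0.5214534757346921 rear [ 575.079 -215.751  158.361]
s [ 607.995 -215.001  102.   ] [-0.519  0.01   0.855] 0.6785019097991567 86 angle 0.5457463306666851 rear [ 574.263 -214.349  157.558]
t [ 606.961 -220.141  102.   ] [-0.482  0.045  0.875] 0.864365139373127 21 angle 0.5048357760472151 rear [ 575.66  -217.21   158.892]
ws [ 607.345 -216.885  102.   ] [-0.5    0.025  0.866] 0.7317148396811045 283 angle 0.5240140589639767 rear [ 574.862 -215.262  158.278]
rear face 624 69.97080624366862 [ 577.73  -213.521  162.465]
white 105 [ 573.438 -214.791  162.715]
```

Call:
move_arm(
  commands=[
    [[0,0,0.067],[0,0,0],0.085],
    [[-0.13,0,0],[0,0,0],0.085],
    [[-0.13,0,0],[0,0,0],0.085],
    [[-0.13,0,0],[0,0,0],0.085],
    [[-0.131,0,0],[0,0,0],0.085],
  ],
)

```text
time_s: 10.05
tool_pos: [589.9, -188.5, 324.5]
tool_rot: [[0.068, 0.862, 0.502], [0.998, -0.058, -0.035], [-0.001, 0.503, -0.864]]
ft_force: [0.2, 0.2, 0.2]
opening: 0.996
grasp_force: 0.0
```

```bash
cat > g.py <<'E'
from h import *
from scipy.spatial.transform import Rotation as Ro
np.set_printoptions(precision=4,suppress=True)
m=np.array([607.4,-217.5,102]);a=np.array([-.497,.034,.867]);a/=np.linalg.norm(a)
def show(k):
    s=sensors.get_state();R=s['tool_rot'];t=s['tool_pos']
    print(t,s['joints'],s['opening'],'shift mm',R.T@(m+k*a-t),'z err',R.T@(-a))
E
python3 -c "from g import *;show(121);show(21.3)"
```

```text
[ 589.8594 -188.4523  324.5255] [-0.4351 -0.3266  1.764   0.1937  1.2121 -0.3901] 0.9955769576856176 shift mm [-27.6614 -94.4931  81.0847] z err [ 0.0004 -0.0061  1.    ]
[ 589.8594 -188.4523  324.5255] [-0.4351 -0.3266  1.764   0.1937  1.2121 -0.3901] 0.9955769576856176 shift mm [-27.6249 -95.1015 180.7828] z err [ 0.0004 -0.0061  1.    ]
```

Call:
move_arm(
  commands=[
    [[0,0,0],[-0.012,-0.04,0.02],0.085],
    [[0,0,0],[-0.012,-0.04,0.02],0.085],
    [[0,0,0],[-0.004,-0.015,0.04],0.085],
    [[0,0,0],[0,0,0],0.085],
    [[0,0,0],[0,0,0],0.085],
  ],
)

```text
time_s: 10.55
tool_pos: [545.8, -213.7, 207.9]
tool_rot: [[0.068, 0.865, 0.497], [0.998, -0.059, -0.033], [0.0, 0.498, -0.867]]
ft_force: [-0.7, 0.2, 0.5]
opening: 0.994
grasp_force: 0.0
```

```bash
python3 -c "from g import *;show(121);show(21.3)"
```

```text
[ 545.8005 -213.6915  207.9495] [-0.5263 -0.3704  1.9824  0.2544  1.0683 -0.5292] 0.9939063724170226 shift mm [0.4033 0.7287 1.6115] z err [-0.0006  0.0005  1.    ]
[ 545.8005 -213.6915  207.9495] [-0.5263 -0.3704  1.9824  0.2544  1.0683 -0.5292] 0.9939063724170226 shift mm [  0.3467   0.7805 101.3114] z err [-0.0006  0.0005  1.    ]
```

Call:
move_arm(
  commands=[
    [[0,0,0],[0,0.001,0.025],0.085],
    [[0,0,0],[0,0,0.03],0.085],
    [[0,0,0],[0,0,0.025],0.085],
    [[0,0,0],[0,0,0.015],0.085],
    [[0,0,0],[0,0,0.006],0.085],
  ],
)

```text
time_s: 11.05
tool_pos: [597.8, -217.4, 120.4]
tool_rot: [[0.067, 0.865, 0.497], [0.998, -0.058, -0.033], [-0.0, 0.498, -0.867]]
ft_force: [-0.7, 0.3, -0.2]
opening: 0.994
grasp_force: 0.0
```

```bash
python3 - <<'E'
from g import *
show(21.3)
p,P,d,T=cloud('wrist');q=grab_frame('side')[0]
cv2.imwrite('pics/w4.png',np.hstack([cv2.resize(p[150:],(480,293)),cv2.resize(q[150:300,240:404],(320,293))])[:,:,::-1])
E
```

```text
[ 597.7781 -217.3652  120.3911] [-0.4803 -0.1932  1.988   0.2625  0.8799 -0.533 ] 0.9939497351279323 shift mm [ 0.5235 -0.8306 -0.5662] z err [-0.0006  0.0002  1.    ]
```

View pics/w4.png

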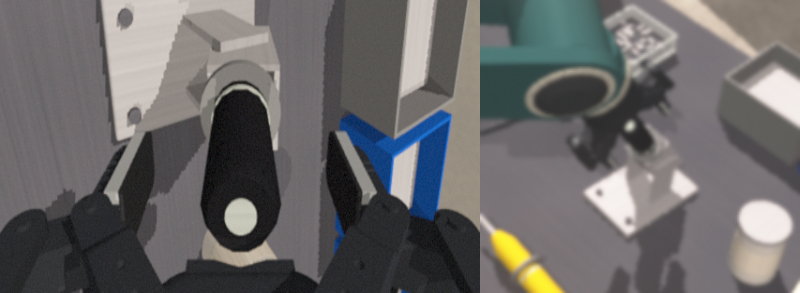

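The driver's rear end at (240,215) sits midway between the pads at (130,180) and (350,180), with the collar well clear. I close the gripper.

Call:
move_arm(
  commands=[
    [[0,0,0],[0,0,0],0.05],
    [[0,0,0],[0,0,0],0.02],
    [[0,0,0],[0,0,0],0.02],
    [[0,0,0],[0,0,0],0.02],
    [[0,0,0],[0,0,0],0.02],
  ],
)

```text
time_s: 11.65
tool_pos: [596.9, -217.9, 120.8]
tool_rot: [[0.068, 0.865, 0.498], [0.998, -0.059, -0.034], [-0.0, 0.499, -0.867]]
ft_force: [-3.9, 0.3, 5.5]
opening: 0.362
grasp_force: 58.7
```

Call:
move_arm(
  commands=[
    [[0,0,0],[0,0,0],0.02],
    [[0,0,0],[0,0,0],0.02],
    [[0,0,0],[0,0,0],0.02],
  ],
)

```text
time_s: 11.95
tool_pos: [596.9, -217.9, 120.8]
tool_rot: [[0.068, 0.865, 0.497], [0.998, -0.059, -0.034], [-0.0, 0.499, -0.867]]
ft_force: [-3.9, 0.2, 5.6]
opening: 0.366
grasp_force: 58.7
```

Call:
move_arm(
  commands=[
    [[0,0,0],[0,0,-0.005],0.02],
    [[0,0,0],[0,0,-0.015],0.02],
    [[0,0,0],[0,0,-0.015],0.02],
    [[0,0,0],[0,0,-0.02],0.02],
    [[0,0,0],[0,0,0],0.02],
  ],
)

```text
time_s: 12.45
tool_pos: [569.4, -216.1, 169.9]
tool_rot: [[0.068, 0.864, 0.499], [0.998, -0.058, -0.035], [-0.001, 0.5, -0.866]]
ft_force: [-0.1, -0.4, -2.8]
opening: 0.359
grasp_force: 61.8
```

Call:
move_arm(
  commands=[
    [[0,0,0],[0,0,-0.015],0.02],
    [[0,0,0],[0,0,-0.02],0.02],
    [[0,0,0],[0,0,-0.02],0.02],
    [[0,0,0],[0,0,-0.015],0.02],
    [[0,0,0],[0,0,0],0.02],
  ],
)

```text
time_s: 12.95
tool_pos: [534.6, -213.7, 230.3]
tool_rot: [[0.068, 0.864, 0.498], [0.998, -0.059, -0.035], [-0.001, 0.5, -0.866]]
ft_force: [-0.1, -0.5, -2.1]
opening: 0.361
grasp_force: 61.8
```

Call:
move_arm(
  commands=[
    [[0,0,0],[0,0.02,-0.035],0.02],
    [[0,0,0],[0,0.02,-0.035],0.02],
    [[0,0,0],[0,0.01,-0.017],0.02],
    [[0.1,0,0],[0,0,0],0.02],
    [[0.1,0,0],[0,0,0],0.02],
  ],
)

```text
time_s: 13.45
tool_pos: [534.6, -213.7, 328.7]
tool_rot: [[0.069, 0.948, 0.312], [0.998, -0.065, -0.022], [-0.001, 0.313, -0.95]]
ft_force: [-0.0, 0.7, -3.1]
opening: 0.358
grasp_force: 62.1
```

Call:
move_arm(
  commands=[
    [[0.1,0,0],[0,0,0],0.02],
    [[0.1,0,0],[0,0,0],0.02],
    [[0.121,0,0],[0,0,0],0.02],
    [[0,0,0],[0,0,0],0.02],
    [[0,0,0],[0,0,0],0.02],
  ],
)

```text
time_s: 13.95
tool_pos: [535.6, -213.4, 327.0]
tool_rot: [[0.067, 0.998, 0.001], [0.998, -0.067, 0.001], [0.001, 0.001, -1.0]]
ft_force: [-0.1, -0.4, -3.5]
opening: 0.364
grasp_force: 61.7
```

```bash
cat > f.py <<'E'
from g import *
from scipy.optimize import least_squares
def fitdrv(ns=('wrist','side','top')):
    s=sensors.get_state();t=s['tool_pos'];R=s['tool_rot'];o=[]
    for n in ns:
        p,P,d,T=cloud(n);np.savez(f'f_{n}.npz',p=p,d=d,T=T)
        L=(P-t)@R;k=(np.hypot(L[...,0],L[...,1])<35)&(L[...,2]>-45)&(L[...,2]<135);Q=L[k];v=Q[:,2]
        o.append(Q);print(n,k.sum(),'zmax',np.sort(v)[-5:],[(h,np.round(np.median(Q[abs(v-h)<6],0)[:2],1).tolist(),int((abs(v-h)<6).sum())) for h in(5,30,45,55,70,90,110)])
        def res(x):
            Q1=Q[((v>28)&(v<54))|((v>85)&(v<112))]  # body between collar and cone; bit
            r=np.where(Q1[:,2]<60,16,3.5);c=x[:2]+np.outer(Q1[:,2],x[2:]);return np.hypot(*(Q1[:,:2]-c).T)-r
        x=least_squares(res,[0,0,0,0],loss='soft_l1',f_scale=1).x;print('  axis at TCP',x[:2],'slope',x[2:],'rms',np.std(res(x)))
    return t,R
E
python3 - <<'E'
from f import *
print(sensors.get_state()['joints'])
t,R=fitdrv();print(t,R)
p=np.load('f_wrist.npz')['p'];q=np.load('f_side.npz')['p']
cv2.imwrite('pics/w5.png',np.hstack([cv2.resize(p,(400,300)),cv2.resize(q[60:300,200:400],(300,300))])[:,:,::-1])
E
```

```text
[-0.4239 -0.1076  1.5126  0.0011  1.7363 -0.3565]
wrist 10383 zmax [116.1758 116.6611 117.7916 117.814  117.8808] [(5, [14.9, -0.2], 612), (30, [nan, nan], 0), (45, [16.6, 0.5], 52), (55, [15.8, 0.5], 193), (70, [nan, nan], 0), (90, [nan, nan], 0), (110, [4.3, -0.2], 28)]
  axis at TCP [ 0.537  -0.2387] slope [0.0066 0.0044] rms 0.21716350647459812
side 771 zmax [110.7866 111.5272 115.6796 116.4357 117.1629] [(5, [-11.1, -10.9], 53), (30, [-8.8, -11.7], 26), (45, [-7.5, -12.5], 58), (55, [-9.0, -11.4], 56), (70, [-5.9, -11.2], 21), (90, [-0.9, -3.7], 7), (110, [0.8, -4.0], 9)]
  axis at TCP [ 2.7347 -1.371 ] slope [-0.004   0.0013] rms 1.1404271855600052
top 9 zmax [-20.7977 -14.7423 -11.5227  -3.5442  17.8639] [(5, [nan, nan], 0), (30, [nan, nan], 0), (45, [nan, nan], 0), (55, [nan, nan], 0), (70, [nan, nan], 0), (90, [nan, nan], 0), (110, [nan, nan], 0)]
  axis at TCP [0. 0.] slope [0. 0.] rms nan
[ 535.5745 -213.3768  327.0159] [[ 0.0672  0.9977  0.0007]
 [ 0.9977 -0.0672  0.0008]
 [ 0.0009  0.0006 -1.    ]]
  return _methods._mean(a, axis=axis, dtype=dtype,
  ret = um.true_divide(
  ret = _var(a, axis=axis, dtype=dtype, out=out, ddof=ddof,
  arrmean = um.true_divide(arrmean, div, out=arrmean,
  ret = ret.dtype.type(ret / rcount)
```

View pics/w5.png

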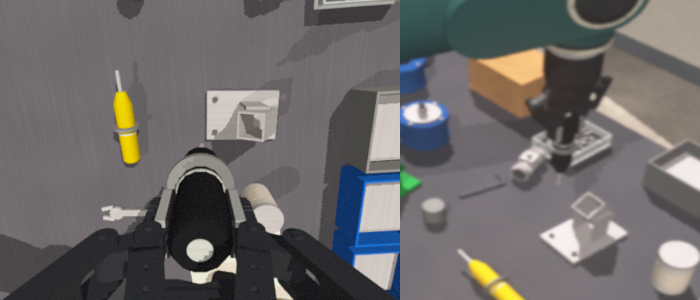

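The driver is held and aligned: slope is below 0.01 rad and the tip is about 116.5 mm below the TCP. The right half shows it hanging plumb with its bit near (160,180), and the holster is empty. I carry it to the actuator with the tip at z≈210, clear of everything on the way.

Call:
move_arm(
  commands=[
    [[0,0,0],[0.015,0.001,0],0.02],
    [[0,0,0],[0.03,0.002,0],0.02],
    [[0,0,0],[0.04,0.002,0],0.02],
    [[0,0,0],[0.04,0.002,0],0.02],
    [[0,0,0],[0.04,0.002,0],0.02],
  ],
)

```text
time_s: 14.6
tool_pos: [554.4, -47.4, 329.2]
tool_rot: [[0.068, 0.998, 0.002], [0.998, -0.068, 0.0], [0.0, 0.002, -1.0]]
ft_force: [1.2, -0.2, -2.8]
opening: 0.362
grasp_force: 61.7
```

Call:
move_arm(
  commands=[
    [[0,0,0],[0.04,0.002,0],0.02],
    [[0,0,0],[0.04,0.002,0],0.02],
    [[0,0,0],[0.04,0.002,0],0.02],
    [[0,0,0],[0.04,0.002,0],0.02],
    [[0,0,0],[0.04,0.002,0],0.02],
  ],
)

```text
time_s: 15.1
tool_pos: [577.8, 151.6, 329.3]
tool_rot: [[0.068, 0.998, 0.002], [0.998, -0.068, 0.001], [0.001, 0.002, -1.0]]
ft_force: [1.2, -0.3, -3.3]
opening: 0.365
grasp_force: 61.7
```

Call:
move_arm(
  commands=[
    [[0,0,0],[0.035,0.002,0],0.02],
    [[0,0,0],[0.025,0.002,0],0.02],
    [[0,0,0],[0.015,0.002,0],0.02],
    [[0,0,0],[0,0,0],0.02],
    [[0,0,0],[0,0,0],0.02],
  ],
)

```text
time_s: 15.6
tool_pos: [589.4, 223.5, 328.8]
tool_rot: [[0.068, 0.998, 0.0], [0.998, -0.068, -0.0], [0.0, 0.0, -1.0]]
ft_force: [0.3, -0.2, -4.0]
opening: 0.357
grasp_force: 61.7
```

```bash
python3 - 2>/dev/null <<'E'
from f import *
t,R=fitdrv(('wrist','side'));print(t,R)
print('tip',t+R@[1,.3,116.5],'shift to target',R.T@(np.array([591.2,228.7,145])-t-R@[1,.3,116.5]))
E
```

```text
wrist 10377 zmax [116.3506 116.6672 117.3248 117.9055 117.9119] [(5, [14.9, -0.1], 624), (30, [nan, nan], 0), (45, [16.5, -0.1], 53), (55, [15.7, -0.1], 196), (70, [nan, nan], 0), (90, [nan, nan], 0), (110, [4.4, 0.6], 31)]
  axis at TCP [ 0.5484 -0.2558] slope [0.0063 0.0047] rms 0.19526014128418157
side 625 zmax [111.5113 115.4817 115.5652 117.3294 117.4112] [(5, [-10.3, -6.9], 46), (30, [-12.6, -9.7], 28), (45, [-10.1, -7.3], 50), (55, [-11.1, -8.1], 44), (70, [-9.3, -7.9], 23), (90, [1.5, -2.6], 10), (110, [1.6, -2.2], 6)]
  axis at TCP [ 2.3044 -1.7554] slope [-0.011   0.0084] rms 1.7133596339300416
[589.3653 223.5049 328.7683] [[ 0.0679  0.9977  0.0004]
 [ 0.9977 -0.0679 -0.    ]
 [ 0.      0.0004 -1.    ]]
tip [589.7791 224.4797 212.2684] shift to target [ 4.3066  1.1042 67.2689]
```

Call:
move_arm(
  commands=[
    [[0,0,0],[0.004,0.001,0.015],0.02],
    [[0,0,0],[0,0,0.025],0.02],
    [[0,0,0],[0,0,0.018],0.02],
    [[0,0,0],[0,0,0.009],0.02],
    [[0,0,0],[0,0,0],0.02],
  ],
)

```text
time_s: 16.2
tool_pos: [590.5, 227.5, 259.9]
tool_rot: [[0.068, 0.998, -0.002], [0.998, -0.068, -0.001], [-0.001, -0.002, -1.0]]
ft_force: [0.2, 0.3, -2.9]
opening: 0.364
grasp_force: 61.7
```

Call:
move_arm(
  commands=[
    [[0,0,0],[0,0,0],0.02],
    [[0,0,0],[0,0,0],0.02],
    [[0,0,0],[0,0,0],0.02],
  ],
)

```text
time_s: 16.5
tool_pos: [591.1, 227.8, 262.6]
tool_rot: [[0.068, 0.998, 0.001], [0.998, -0.068, 0.0], [0.001, 0.001, -1.0]]
ft_force: [0.2, -0.3, -3.9]
opening: 0.362
grasp_force: 61.7
```

```bash
python3 - 2>/dev/null <<'E'
from f import *
t,R=fitdrv(('wrist','side'))
print(t,'tip',t+R@[1,.3,116.5],'shift to target',R.T@(np.array([591.2,228.7,145])-t-R@[1,.3,116.5]))
p,P,d,T=cloud('side','f_side.npz');z=P[...,2]
near=np.hypot(P[...,0]-591,P[...,1]-228)<12
for lo,hi in((100,108),(144,160)):
    M=near&(z>lo)&(z<hi);v,u=np.nonzero(M);print('side',lo,M.sum(),np.median(P[M],0),np.median(u),np.median(v))
w=np.load('f_wrist.npz')['p']
cv2.imwrite('pics/w6.png',np.hstack([cv2.resize(w,(400,300)),cv2.resize(p[70:190,160:280],(300,300),interpolation=cv2.INTER_CUBIC)])[:,:,::-1])
E
```

```text
wrist 10405 zmax [116.6352 116.8579 117.4074 117.7124 118.2376] [(5, [14.8, -0.2], 614), (30, [nan, nan], 0), (45, [16.5, 0.5], 57), (55, [15.8, 0.5], 191), (70, [8.1, 14.1], 1), (90, [nan, nan], 0), (110, [4.3, 0.2], 32)]
  axis at TCP [ 0.6307 -0.3016] slope [0.0052 0.0049] rms 0.2118271180137994
side 563 zmax [109.6866 111.5301 113.3261 113.4774 115.6574] [(5, [-11.0, -8.3], 42), (30, [-10.9, -7.7], 25), (45, [-10.2, -8.1], 40), (55, [-10.2, -10.7], 35), (70, [-6.6, -9.0], 19), (90, [1.5, -1.7], 7), (110, [0.7, -3.4], 9)]
  axis at TCP [5.0799 0.3636] slope [-0.0572 -0.0391] rms 1.764215967249529
[591.1176 227.8263 262.5829] tip [591.6353 228.8601 146.084 ] shift to target [-0.1899 -0.4248  1.0833]
side 100 19 [588.7605 227.2696 104.0419] 214.0 144.0
side 144 9 [587.7455 228.8615 152.8987] 213.0 131.0
```

View pics/w6.png

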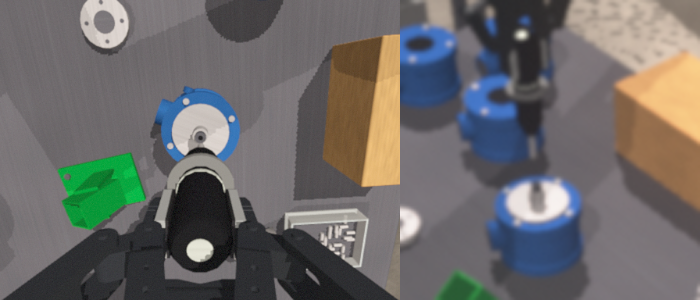

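The right half shows the bit at (133,155) directly above the screw at (138,190). The tip is about 41 mm above it and within 1 mm sideways by the wrist measurement. I hand in the job.

```bash
python3 -c "
from station import *
print(job_done())"
```

```text
the job is handed in; nothing more can be done
None
```

The dust cap stands open side down on the bench at about (445, 0) mm, and the black screwdriver is held upright with its bit about 41 mm above the screw; the job was handed in at about 16.6 s, and no verdict came back.

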